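# Uncouple the hitch on the test rig and hold its tongue up

### The job

Uncouple the hitch on the small test rig: draw the safety pin straight up out of the tongue and leave it in the parts tray. Then pull the sprung latch sideways by its upright tab, and with it held open lift the tongue until the coupler is about 5 cm above where it sat on the ball. Finish while still holding the tongue up at that height; do not lower it or let go.

Things in the scene. Friction and masses are not known exactly. Their poses are not given: they have to be found in the camera images.
- hitch_rig: Fixed hitch rig, aluminium base 90 x 260 x 10 mm. Origin on the worktop below the ball; z up; -y runs along the tongue from ball to hinge; the latch is pulled to -x. Hinge axis parallel to x at y = -180 mm, 54 mm high. The dark steel tongue with a round coupler cup (56 mm across, top 80 mm high) sits over the ball at the origin. A loose nut lies on the base.
- tongue (a joint): Tongue hinge, rad: 0 = coupler down on the ball, grows as the coupler end is lifted (0.28 rad = 50 mm at the ball), stop at 0.6. It falls back if let go (about 3 N at the tab holds it up). Locked down, with 1 to 3 mm play, unless the latch is pulled by 10 mm or more.
- latch (a joint): Sideways travel of the steel latch, m: 0 = closed, grows as it is pulled along the rig's -x, stop at 0.020. Its spring takes 4 N at the start, 12 N at the stop, and closes it when let go. While the safety pin is in, the pin stops it after 2 to 5 mm.
- latch_tab (a point): Grip point in the middle of the latch's upright tab, to pull and lift by: steel plate 10 mm thick along rig x, 24 mm wide along rig y, standing free from 87 to 140 mm above the worktop. Closed, the point is at x = -28, y = 0, z = 120 mm in the rig's frame. It moves with latch and tongue; the parts around it are at most 87 mm high once the pin is out.
- pin_head (a point): Centre of the head of the loose steel safety pin (50 g): head 18 mm across, 22 mm high; shank below it 8 mm across, 50 mm long (lower end 61 mm below this point). At the start it stands 24 mm deep in a slack upright hole in the tongue, this point at x = -6, y = -52, z = 117 mm in the rig's frame; 19 mm are free under the head.
- tray: Loose grey parts tray with three compartments in a row along its y, outside 77 x 126 x 26 mm at most, floor 2 mm thick. Origin under its centre on the worktop; the middle compartment (about 30 x 45 mm) is at its centre.
- safety_pin: The same loose pin; origin at the middle of its lower end, z up along the shank to the head.

How it is judged:
By the outcome, as a careful person would: the job done as asked, in the order asked, and still so for the second after the job is handed in, while the arm keeps its last pose, push and grip.
It also fails if it takes over 58 s, if anything falls off the work surface, if the arm or the gripper's body presses on something with over 40 N, if the wrist force passes 120 N, or if a joint passes its speed limit or range.

### The arm

A 7-joint arm with a two-finger parallel gripper is mounted at the origin on a cart in front of the work surface, level with it; the furniture and walls round the work are solid. World frame = base frame: x ahead of the robot, y to its left, z up, the work surface at z = 0. Lengths are in m, angles in degrees, forces in N, time in s.
With the tool pointing down it reaches from about 0.425 to 0.875 m from the base axis. Payload 4.7 kg.
Tool frame: the origin (TCP) lies on the centre line of the jaws, within the pads' length; the fingertips stand 19 mm ahead of it and the grasp point (between the pads) is the TCP; z points along the fingers, y is the line along which they close (so a half turn about z gives the same grasp; the last joint's range is limited). The gripper opens to 85 mm and grips with 20 to 120 N. Pads are 22 mm wide; open, the fingers measure 114 mm over their backs; the gripper's body (76 mm by 85 mm) begins 54 mm behind the grasp point. The pads swing forward as they close: fully open they stand 13 mm farther back than shut.
Start: joints at [73.574, 18.392, -4.016, 83.108, 1.295, 78.541, -3.26], TCP at [0.193, -0.621, 0.25] pointing down, gripper open.
Joint ranges: [-163.93, 163.93], [-17.29, 119.83], [-79.2, 71.16], [3.27, 140.29], [-89.18, 269.18], [5.43, 117.66], [-154.24, 154.24]. Speed limits (degrees/s): [147.25, 147.25, 180, 180, 180, 180, 180].

### API

Orientations are given as [roll, pitch, yaw] about the fixed x, y, z axes, in that order (R = Rz(yaw) Ry(pitch) Rx(roll)).
In Python, from plant import state, capture, sign_off gives the robot as it stands.
- The arm moves only by the tool drive_tool, never from a script. Its argument "commands" is a list of rows, each a list of 6 numbers: the shift along the tool's x, y, z in m, then the turn, a rotation vector about the tool's x, y, z in degrees. In form: [[x, y, z, ax, ay, az], ...]. A call has 1 to 5 rows; each row shifts and turns the commanded pose from where the row before left it, along the tool's axes as they then stand; what a row does not reach is not made up. A row lasts 1/10 s, in which the tool goes at most 50 mm and 8.59 degrees, less where a joint would pass 70% of its speed; a pose out of reach is approached as far as the arm can. A call is refused whole if a number of a shift passes 0.05 or a number of a turn 8.59, either way. A call with a gripper value outside its range is refused whole. "gripper" is the finger opening in m, from 0 to 0.0854, set as the call begins (left out, the last holds). The fingers move at their own pace and stop on an object; "squeeze" is the grip in N (left out, the last holds). Time passes only in rows, so rows that do not move let the fingers close. It gives the time, the measured TCP pose, the force, the opening and the grip force at its end, in the units of the state.
- state(): the state, without advancing time (a new reading comes with each control period).
- capture(name): name is "scene" or "side" or "wrist"; returns a dict with "image" (384x512x3 uint8, red, green, blue), "fx", "fy", "cx", "cy" (pixels), "rvec" (rotation vector, rad) and "tvec" (3), from world to camera coordinates, as OpenCV has them. Camera axes: x right, y down, z forward; pixel columns grow to the right and rows downward; lengths in m; the calibration is good to about 2 mm. A picture is of the moment at which its call begins. There is no depth.
- sign_off(): hands the job in; it is judged then, once.
The state is a dict: "time": time; "joint_positions": joint angles; "qd": joint speeds; "tau": joint torques, N m; "eef_pos": TCP position; "tcp_rot": TCP orientation; "force": force on the tool from outside, world axes, zero at the start; "torque": the same for the moment, N m; "opening": finger opening in m; "gripper_force": force on a finger pad.
Only numpy, scipy, OpenCV 4.12 (cv2) and the standard library are available. Lean on these libraries where they do the work, as an engineer would, in place of code of your own. Each camera call takes 0.05 s, during which the arm holds its last target. There are 200 camera calls.

## Working session

There is one attempt and no reset: what is moved stays moved. The work goes in short steps, Python scripts to look and compute and a tool call to move; the robot and the scene stay as the last step left them, time stands still between calls to the robot, and variables do not carry over. Pictures are saved under pics/ and viewed, at most 10 in all, crops included, and the job is handed in when it is done.

Besides the shell and the picture viewer there is one more tool, called after "Emit:" in YAML: its name, and indented under it one key for each argument. drive_tool: Moves the arm, as the interface text tells. Its arguments: {"type":"object","properties":{"commands":{"type":"array","items":{"type":"array","items":{"type":"number"}}},"gripper":{"type":"number"},"squeeze":{"type":"number"}},"required":["commands"]}

```bash
mkdir -p pics; python3 - <<'E'
from plant import state,capture
import cv2,numpy as np,pickle
s=state();print({k:np.round(s[k],3).tolist() for k in s})
ims=[]
for n in("scene","side"):
    c=capture(n);pickle.dump(c,open(n+".pkl","wb"))
    R=cv2.Rodrigues(np.array(c["rvec"],float))[0];print(n,-R.T@np.array(c["tvec"]).ravel(),R[2],c["fx"],c["cx"],c["cy"])
    cv2.imwrite(f"pics/{n}0.png",cv2.resize(c["image"][:,:,::-1],(800,600),interpolation=cv2.INTER_CUBIC))
E
```

```text
{'time': 0.0, 'joint_positions': [73.573, 18.44, -4.015, 83.174, 1.297, 78.54, -3.258], 'qd': [0.067, -0.018, 0.019, -0.012, -0.052, -0.027, -0.033], 'tau': [0.0, -49.358, -0.382, -31.434, 0.013, 0.011, 0.0], 'eef_pos': [0.192, -0.62, 0.249], 'tcp_rot': [-179.891, 0.007, 17.239], 'force': [-0.374, -0.136, 0.101], 'torque': [0.019, -0.018, -0.025], 'gripper_force': 0.0, 'opening': 0.085}
scene [-0.30650261  1.1790715   0.83635326] [ 0.46536026 -0.76347335 -0.44782615] 481.98401968938026 258.724261368512 182.38595799841536
side [ 0.42608342 -0.84172981  0.69929078] [ 0.00661112  0.80324405 -0.59561337] 361.33770423880065 251.2808801825933 191.12239600988056
```

View pics/scene0.png

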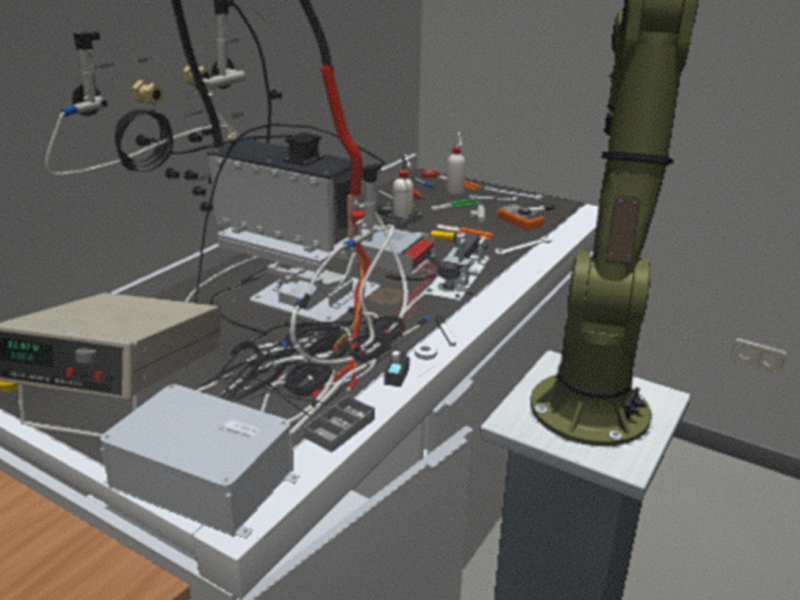

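View pics/side0.png

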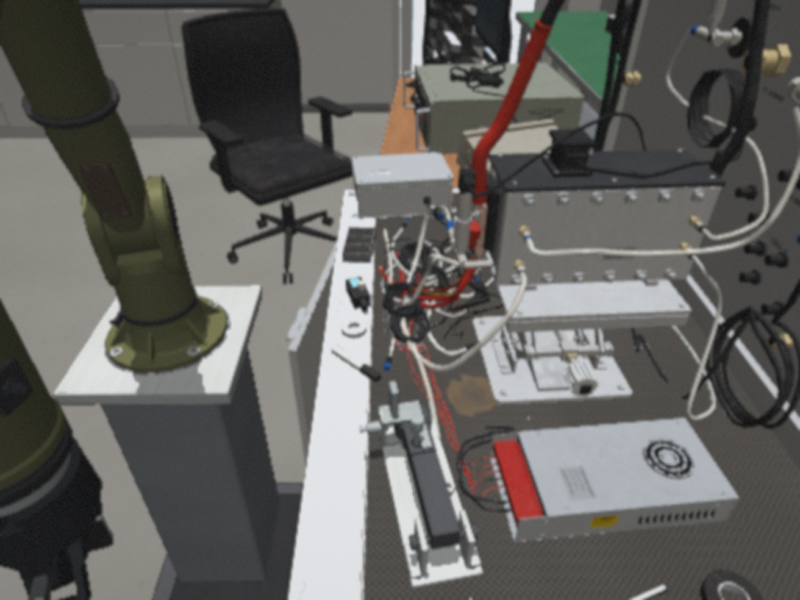

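```bash
cat > h.py <<'E'
import numpy as np,cv2,pickle
def cam(c):
    R=cv2.Rodrigues(np.array(c["rvec"],float))[0];t=np.array(c["tvec"],float).ravel()
    K=np.array([[c["fx"],0,c["cx"]],[0,c["fy"],c["cy"]],[0,0,1.]]);return K,R,t
def ray(c,uv,z):
    K,R,t=cam(c);o=-R.T@t;d=R.T@np.linalg.solve(K,[uv[0],uv[1],1]);return o+d*(z-o[2])/d[2]
def proj(c,P):
    K,R,t=cam(c);p=K@(R@np.array(P,float)+t);return p[:2]/p[2]
E
python3 - <<'E'
from h import *
a=pickle.load(open("side.pkl","rb"));b=pickle.load(open("scene.pkl","rb"))
f=lambda im,x0,x1,y0,y1,s:cv2.resize(im[y0:y1,x0:x1,::-1],((x1-x0)*s,(y1-y0)*s),interpolation=cv2.INTER_CUBIC)
L=f(a["image"],215,325,235,380,4)  # 440x580
R=np.vstack([f(b["image"],265,325,140,200,5),f(b["image"],190,250,250,290,5)])
out=np.zeros((600,800,3),np.uint8);out[:580,:440]=L;out[:R.shape[0],450:750]=R
cv2.imwrite("pics/crop1.png",out)
# rough
k=.64
print("tray side",ray(a,(360*k,243*k),.02),"scene",ray(b,(340*k,422*k),.02))
E
```

```text
tray side [0.35958061 0.29275751 0.02      ] scene [0.35004761 0.31102724 0.02      ]
```

View pics/crop1.png

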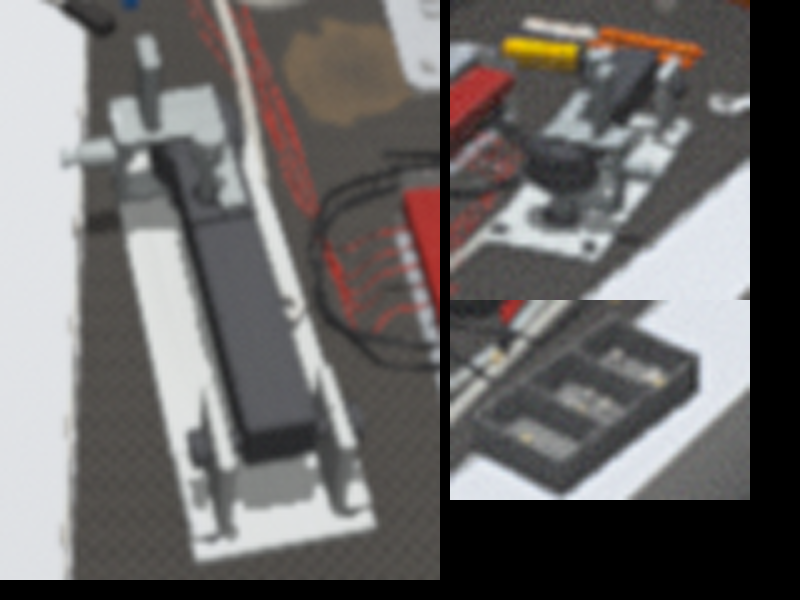

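```bash
python3 - <<'E'
from h import *
a=pickle.load(open("side.pkl","rb"));b=pickle.load(open("scene.pkl","rb"))
q=lambda x,y,z:ray(a,(215+x/4,235+y/4),z)
t=q(148,40,.14);print("tabtop",t)
c1=q(195,562,.01);c2=q(377,525,.01);l=q(127,240,.01);print(c1,c2,l,np.linalg.norm(c1-c2))
yaw=np.arctan2(*(c2-c1)[1::-1]);yaw2=np.arctan2(*(l-c1)[1::-1])-np.pi/2;print(np.degrees([yaw,yaw2]))
for Y in(yaw,yaw2):
    M=np.array([[np.cos(Y),-np.sin(Y)],[np.sin(Y),np.cos(Y)]])
    o=t[:2]-M@[-.028,0];print("origin",o, "c1 rig",M.T@(c1[:2]-o),"c2",M.T@(c2[:2]-o))
    P=np.r_[o+M@[-.006,-.052],.117];p=proj(a,P);print("pin",P,(p-[215,235])*4)
E
```

```text
tabtop [ 0.43207662 -0.28319476  0.14      ]
[ 0.45207557 -0.49964647  0.01      ] [ 0.54083157 -0.4826829   0.01      ] [ 0.41963618 -0.3145489   0.01      ] 0.09036254099454245
[10.82021656  9.94045676]
origin [ 0.45957881 -0.27793838] c1 rig [-0.04899063 -0.21635779] c2 [ 0.04137191 -0.21635779]
pin [ 0.46344733 -0.33014025  0.117     ] [208.76360361 134.93445527]
origin [ 0.45965627 -0.27836127] c1 rig [-0.04566618 -0.21665458] c2 [ 0.04468571 -0.21526714]
pin [ 0.46272283 -0.33061638  0.117     ] [207.42221819 135.64280626]
```

Emit:
drive_tool:
  commands:
    - [0.0335,-0.0168,-0.005,0,0,-8.3]
    - [0.0356,-0.0118,-0.005,0,0,-8.3]
    - [0.0369,-0.0066,-0.005,0,0,-8.3]
    - [0.0375,-0.0012,-0.005,0,0,-8.3]
    - [0.0373,0.0042,-0.005,0,0,-8.3]
  gripper: 0.05
  squeeze: 50

```text
time: 0.6
eef_pos: [0.3284, -0.4894, 0.2751]
tcp_rot: [-180.0, -0.0, 59.1]
force: [-1.0, -0.3, -0.5]
opening: 0.0501
gripper_force: 0.0
```

Emit:
drive_tool:
  commands:
    - [0.0363,0.0096,-0.005,0,0,-8.3]
    - [0.0345,0.0147,-0.005,0,0,-8.3]
    - [0.032,0.0195,-0.005,0,0,-8.3]
    - [0.0289,0.024,-0.005,0,0,-8.3]
    - [0.0251,0.0279,-0.005,0,0,-8.3]

```text
time: 1.1
eef_pos: [0.4634, -0.3593, 0.3002]
tcp_rot: [-180.0, -0.0, 100.6]
force: [0.3, -0.3, 0.1]
opening: 0.0499
gripper_force: 0.0
```

Emit:
drive_tool:
  commands:
    - [0,0,0,0,0,0]
    - [0,0,0,0,0,0]
    - [0,0,0,0,0,0]

```text
time: 1.4
eef_pos: [0.4616, -0.3616, 0.2998]
tcp_rot: [-179.9, -0.0, 100.1]
force: [-0.2, -0.1, -0.3]
opening: 0.0503
gripper_force: 0.0
```

```bash
python3 - <<'E'
from plant import capture
from h import *
c=capture("wrist");pickle.dump(c,open("w1.pkl","wb"))
K,R,t=cam(c);print(-R.T@t,R.T)
cv2.imwrite("pics/w1.png",cv2.resize(c["image"][:,:,::-1],(800,600),interpolation=cv2.INTER_CUBIC))
for n,P in dict(pin=(.463,-.3304,.117),tab=(.432,-.283,.14),o=(.4597,-.278,.08)).items(): print(n,proj(c,P)/.64)
E
```

```text
[ 0.45092579 -0.29274036  0.42379475] [[ 0.98460295  0.16864891  0.04598462]
 [ 0.17479643 -0.9471628  -0.26894023]
 [-0.00180156  0.27283729 -0.96205851]]
pin [410.14546035 229.49153081]
tab [375.85865595 151.16219533]
o [417.43180392 154.80468364]
```

View pics/w1.png

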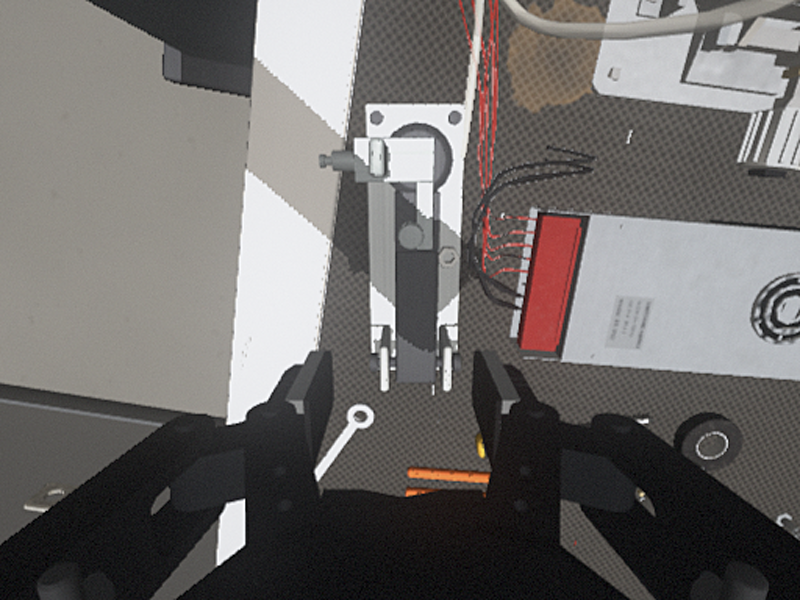

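```bash
python3 - <<'E'
from h import *
from plant import state
c=pickle.load(open("w1.pkl","rb"))
pin=ray(c,(411*.64,235*.64),.128);tab=ray(c,(376.5*.64,155*.64),.14);print(pin,tab)
d=tab-pin;a=np.degrees(np.arctan2(d[1],d[0])-np.arctan2(52,-22));print("yaw",a)
s=state();print(s["eef_pos"],s["tcp_rot"])
y=np.radians(s["tcp_rot"][2]);e=pin[:2]-s["eef_pos"][:2];print("tool shift",e@[np.cos(y),np.sin(y)],e@[np.sin(y),-np.cos(y)])
E
```

```text
[ 0.4638314  -0.33267953  0.128     ] [ 0.43276281 -0.28520018  0.14      ]
yaw 10.267031149485765
[ 0.46138317 -0.36185401  0.29977127] [-1.79927425e+02 -8.39815749e-03  1.00055380e+02]
tool shift 0.028298880747282346 0.00750448252618622
```

Emit:
drive_tool:
  commands:
    - [0.0285,0.0073,0.03,0,0,0]
    - [0,0,0.045,0,0,0]
    - [0,0,0.045,0,0,0]
    - [0,0,0.035,0,0,0]
    - [0,0,0.026,0,0,0]

```text
time: 1.95
eef_pos: [0.4624, -0.3317, 0.1163]
tcp_rot: [-179.8, -0.1, 100.1]
force: [0.5, -0.0, -0.9]
opening: 0.0498
gripper_force: 0.0
```

Emit:
drive_tool:
  commands:
    - [0,0,0,0,0,0]
    - [0,0,0,0,0,0]
    - [0,0,0,0,0,0]
    - [0,0,0,0,0,0]
    - [0,0,0,0,0,0]
  gripper: 0.0

```text
time: 2.45
eef_pos: [0.4644, -0.3323, 0.1205]
tcp_rot: [-180.0, 0.1, 100.2]
force: [-3.6, -1.4, 2.1]
opening: 0.0164
gripper_force: 48.8
```

```bash
python3 - <<'E'
from plant import state,capture
from h import *
s=state();print({k:np.round(s[k],3).tolist() for k in("eef_pos","tcp_rot","force","opening","gripper_force")})
c=capture("wrist");pickle.dump(c,open("w2.pkl","wb"))
cv2.imwrite("pics/w2.png",c["image"][:,:,::-1])
E
```

```text
{'eef_pos': [0.464, -0.332, 0.121], 'tcp_rot': [-179.97, 0.107, 100.185], 'force': [-3.648, -1.423, 2.065], 'opening': 0.016, 'gripper_force': 48.845}
```

View pics/w2.png

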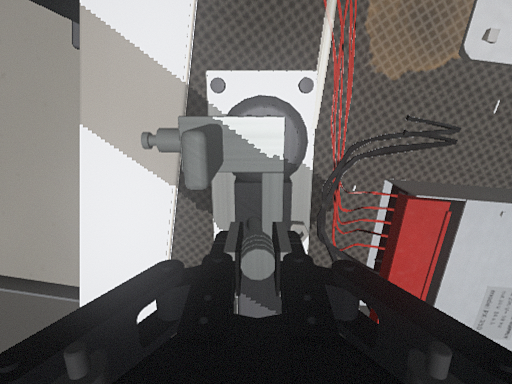

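Emit:
drive_tool:
  commands:
    - [0,0,-0.01,0,0,0]
    - [0,0,-0.015,0,0,0]
    - [0,0,-0.02,0,0,0]
    - [0,0,-0.025,0,0,0]
    - [0,0,-0.025,0,0,0]

```text
time: 3.0
eef_pos: [0.4665, -0.3304, 0.2172]
tcp_rot: [179.8, 0.1, 100.3]
force: [-0.1, -1.0, 0.1]
opening: 0.016
gripper_force: 48.8
```

Emit:
drive_tool:
  commands:
    - [0,0,-0.025,0,0,0]
    - [0,0,-0.025,0,0,0]
    - [0,0,0,0,0,0]
    - [0,0,0,0,0,0]

```text
time: 3.4
eef_pos: [0.4661, -0.3307, 0.266]
tcp_rot: [179.8, 0.1, 100.3]
force: [0.5, -0.6, -0.6]
opening: 0.0164
gripper_force: 48.8
```

```bash
python3 - <<'E'
from plant import state,capture
from h import *
s=state();print({k:np.round(s[k],3).tolist() for k in("eef_pos","tcp_rot","force","opening","gripper_force")})
c=capture("wrist");b=capture("scene")
g=b["image"][130:322,170:370]
a=capture("side");ga=a["image"][140:360,180:340]
pickle.dump((a,b),open("v2.pkl","wb"))
out=np.zeros((600,800,3),np.uint8);out[:288,:384]=cv2.resize(c["image"],(384,288))
out[:288,400:800]=cv2.resize(b["image"][250:290,190:250],(400,288),interpolation=2)
out[295:595,:240]=cv2.resize(ga,(240,300),interpolation=2)
out[295:595,250:550]=cv2.resize(a["image"][130:190,200:260],(300,300),interpolation=2)
cv2.imwrite("pics/m3.png",out[:,:,::-1])
E
```

```text
{'eef_pos': [0.466, -0.331, 0.266], 'tcp_rot': [179.829, 0.122, 100.298], 'force': [0.47, -0.609, -0.581], 'opening': 0.016, 'gripper_force': 48.777}
```

View pics/m3.png

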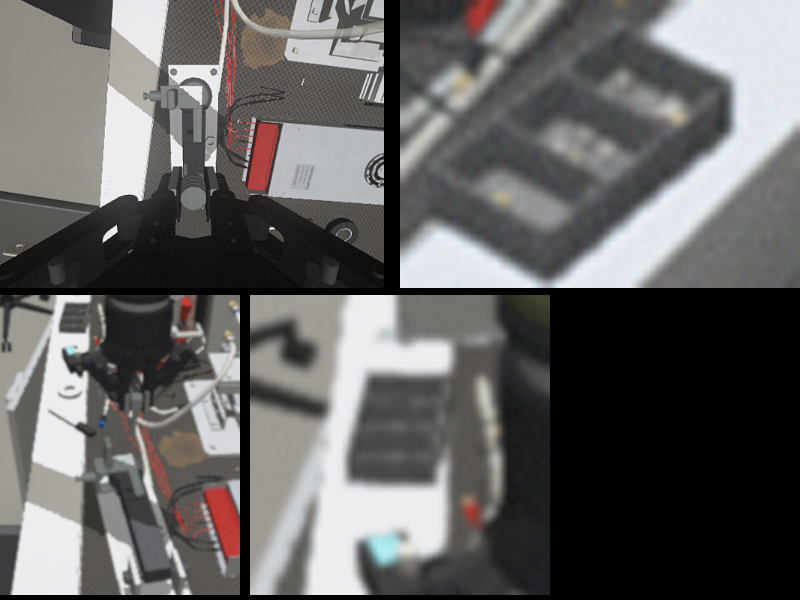

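```bash
python3 - <<'E'
from h import *
a,b=pickle.load(open("v2.pkl","rb"))
for p in((350,478),(435,482),(447,378),(370,375)):print("side",ray(a,(200+(p[0]-250)/5,130+(p[1]-295)/5),.026))
for p in((412,180),(548,240),(730,85),(615,28)):print("scene",ray(b,(190+(p[0]-400)/6.667,250+p[1]/7.2),.026))
# obstacles: red hose foot / cable tips from initial
a0=pickle.load(open("side.pkl","rb"));k=.64
for n,p in dict(redhose_low=(475,270),upr=(430,200),bundle=(400,300),boxedge=(355,185)).items():print(n,ray(a0,(p[0]*k,p[1]*k),0.0),ray(a0,(p[0]*k,p[1]*k),.15))
E
```

```text
side [0.32710757 0.20920249 0.026     ]
side [0.38577573 0.2034957  0.026     ]
side [0.39151758 0.34720349 0.026     ]
side [0.33349343 0.3523872  0.026     ]
scene [0.39050035 0.37316695 0.026     ]
scene [0.32319799 0.371481   0.026     ]
scene [0.3163091  0.25270313 0.026     ]
scene [0.37937206 0.24818893 0.026     ]
redhose_low [0.61862312 0.2066528  0.        ] [ 0.57732277 -0.01822846  0.15      ]
upr [0.5395705  0.55065273 0.        ] [0.51522718 0.25198244 0.15      ]
bundle [0.44908441 0.096401   0.        ] [ 0.44415063 -0.10483091  0.15      ]
boxedge [0.33136607 0.64705006 0.        ] [0.35168323 0.32770225 0.15      ]
```

Emit:
drive_tool:
  commands:
    - [0.045,0.0045,-0.012,0,0,0]
    - [0.048,0.0045,-0.012,0,0,0]
    - [0.049,0.0045,-0.01,0,0,0]
    - [0.049,0.003,-0.01,0,0,0]
    - [0.049,0.002,-0.01,0,0,0]

```text
time: 4.05
eef_pos: [0.4397, -0.0898, 0.3176]
tcp_rot: [-179.9, -0.0, 100.2]
force: [0.7, 0.3, -0.1]
opening: 0.0161
gripper_force: 48.8
```

Emit:
drive_tool:
  commands:
    - [0.049,0.0,0,0,0,0]
    - [0.049,0.0,0,0,0,0]
    - [0.049,0.0,0,0,0,0]
    - [0.049,0.0,0,0,0,0]
    - [0.049,0.0,0,0,0,0]

```text
time: 4.55
eef_pos: [0.3958, 0.1509, 0.3175]
tcp_rot: [-180.0, 0.0, 100.2]
force: [1.6, -0.7, 0.2]
opening: 0.0163
gripper_force: 48.8
```

Emit:
drive_tool:
  commands:
    - [0.02,0,0,0,0,0]
    - [0,0,0,0,0,0]
    - [0,0,0,0,0,0]
    - [0,0,0,0,0,0]

```text
time: 4.95
eef_pos: [0.3935, 0.1671, 0.3177]
tcp_rot: [-179.9, -0.0, 100.1]
force: [1.1, 0.8, -0.8]
opening: 0.0162
gripper_force: 48.8
```

```bash
python3 - <<'E'
from plant import state,capture
from h import *
s=state();print({k:np.round(s[k],3).tolist() for k in("joint_positions","eef_pos","tcp_rot","force","opening","gripper_force")})
c=capture("wrist");pickle.dump(c,open("w4.pkl","wb"))
cv2.imwrite("pics/w4.png",cv2.resize(c["image"][:,:,::-1],(800,600),interpolation=2))
E
```

```text
{'joint_positions': [36.62, -14.933, -51.996, 104.463, -11.768, 85.025, -3.279], 'eef_pos': [0.394, 0.167, 0.318], 'tcp_rot': [-179.943, -0.003, 100.092], 'force': [1.115, 0.774, -0.76], 'opening': 0.016, 'gripper_force': 48.828}
```

View pics/w4.png

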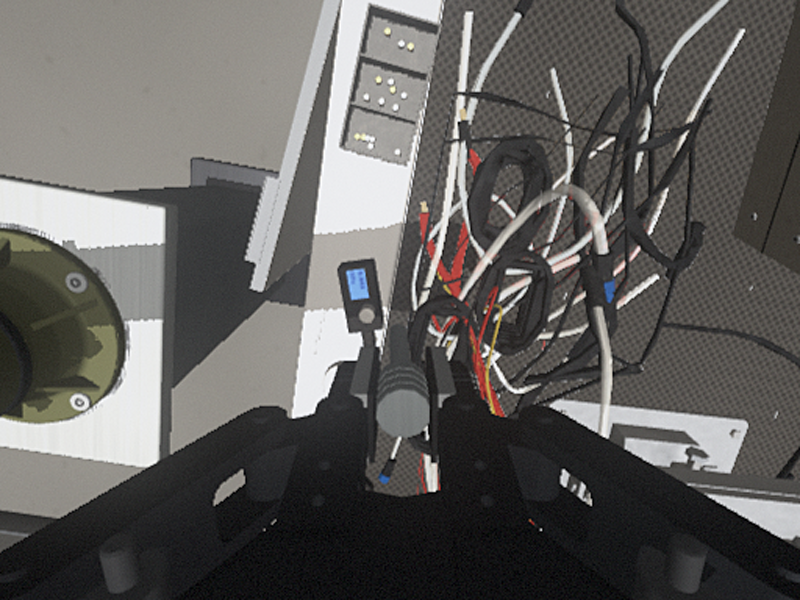

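```bash
python3 - <<'E'
from plant import state
from h import *
c=pickle.load(open("w4.pkl","rb"));s=state();T=np.array(s["eef_pos"])
P=[ray(c,(x*.64,y*.64),.026) for x,y in((343,148),(405,163),(440,22),(368,5),(354,88),(420,108),(362,60),(428,75))]
for p in P:print(p.round(4))
m=np.mean(P[:4],0);d=P[3]-P[0]+P[2]-P[1];print("centre",m,"yaw",np.degrees(np.arctan2(d[1],d[0]))-90)
print("mid comp",np.mean(P[4:],0))
for dz in(.011,-.011,-.061):print(dz,proj(c,T+[0,0,dz])/.64)
y=np.radians(s["tcp_rot"][2]);e=m[:2]-T[:2];print(e@[np.cos(y),np.sin(y)],e@[np.sin(y),-np.cos(y)])
E
```

```text
[0.325  0.2477 0.026 ]
[0.3836 0.2447 0.026 ]
[0.3927 0.3634 0.026 ]
[0.3301 0.3652 0.026 ]
[0.3277 0.2995 0.026 ]
[0.3885 0.2936 0.026 ]
[0.3313 0.3229 0.026 ]
[0.3904 0.3212 0.026 ]
centre [0.3578374  0.30525259 0.026     ] yaw -3.4231547687597867
mid comp [0.35949096 0.30928132 0.026     ]
0.011 [397.72367387 415.28632929]
-0.011 [398.41409574 380.75963951]
-0.061 [399.43143121 329.88461966]
0.14226347456337374 -0.011070363126715499
```

Emit:
drive_tool:
  commands:
    - [0.0367,-0.002,0.025,0,0,6.7]
    - [0.037,0.0023,0.025,0,0,6.7]
    - [0.0365,0.0065,0.025,0,0,0]
    - [0.0365,0.0065,0.025,0,0,0]
    - [0,0,0,0,0,0]

```text
time: 5.5
eef_pos: [0.3979, 0.2992, 0.2226]
tcp_rot: [-178.8, -0.3, 87.3]
force: [-0.4, -1.6, -0.5]
opening: 0.0164
gripper_force: 48.9
```

Emit:
drive_tool:
  commands:
    - [0,0,0,0,7.5,0]
    - [0,0,0,0,7.5,0]
    - [0,0,0,0,7.5,0]
    - [0,0,0,0,7.5,0]
    - [0,0,0,0,0,0]

```text
time: 6.0
eef_pos: [0.394, 0.2905, 0.227]
tcp_rot: [-178.7, -24.6, 86.2]
force: [-0.3, -0.5, -0.8]
opening: 0.0162
gripper_force: 48.8
```

Emit:
drive_tool:
  commands:
    - [0,0,0,0,0,0]

```text
time: 6.1
eef_pos: [0.3925, 0.2957, 0.2281]
tcp_rot: [-178.7, -24.5, 86.8]
force: [-0.6, 0.6, -0.6]
opening: 0.0161
gripper_force: 48.8
```

```bash
python3 - <<'E'
from plant import state
import numpy as np
from scipy.spatial.transform import Rotation as R
s=state();print({k:np.round(s[k],3).tolist() for k in("time","joint_positions","eef_pos","tcp_rot","force","opening")})
M=R.from_euler("xyz",s["tcp_rot"],degrees=True).as_matrix();print(M.round(3))
for g in((.36,.31,.10),(.36,.31,.064)):print(M.T@(np.array(g)-s["eef_pos"]))
E
```

```text
{'time': 6.1, 'joint_positions': [41.745, -11.727, -59.369, 115.813, -36.737, 66.721, -6.793], 'eef_pos': [0.393, 0.296, 0.228], 'tcp_rot': [-178.715, -24.49, 86.781], 'force': [-0.649, 0.642, -0.598], 'opening': 0.016}
[[ 0.051  0.999  0.001]
 [ 0.909 -0.047  0.415]
 [ 0.415 -0.02  -0.91 ]]
[-0.04181832 -0.03051893  0.12247185]
[-0.05674166 -0.02978433  0.15522477]
```

Emit:
drive_tool:
  commands:
    - [-0.0125,-0.0102,0.0415,0,0,0]
    - [-0.0125,-0.0102,0.0415,0,0,0]
    - [-0.0125,-0.0102,0.0415,0,0,0]
    - [0,0,0,0,0,0]
    - [0,0,0,0,0,0]

```text
time: 6.6
eef_pos: [0.3595, 0.3183, 0.1014]
tcp_rot: [-178.6, -24.8, 87.0]
force: [0.9, 0.5, 0.9]
opening: 0.0163
gripper_force: 49.0
```

```bash
python3 - <<'E'
from plant import state,capture
from h import *
from scipy.spatial.transform import Rotation as R
s=state();print({k:np.round(s[k],3).tolist() for k in("time","joint_positions","eef_pos","tcp_rot","force","opening")})
M=R.from_euler("xyz",s["tcp_rot"],degrees=True).as_matrix()
print("tip",s["eef_pos"]+M@[0,0,.0645])
g=np.array([.36,.342,.007])-M@[0,0,.0645];print("to",g,M.T@(g-s["eef_pos"]))
c=capture("wrist");cv2.imwrite("pics/w5.png",cv2.resize(c["image"][:,:,::-1],(800,600),interpolation=2))
E
```

```text
{'time': 6.6, 'joint_positions': [40.836, 1.128, -69.485, 126.247, -29.927, 45.163, -11.338], 'eef_pos': [0.359, 0.318, 0.101], 'tcp_rot': [-178.585, -24.835, 87.047], 'force': [0.934, 0.497, 0.89], 'opening': 0.016}
tip [0.35927498 0.34538312 0.0428706 ]
to [0.36019536 0.3148714  0.0655171 ] [-0.01809835  0.00166722  0.03111818]
```

View pics/w5.png

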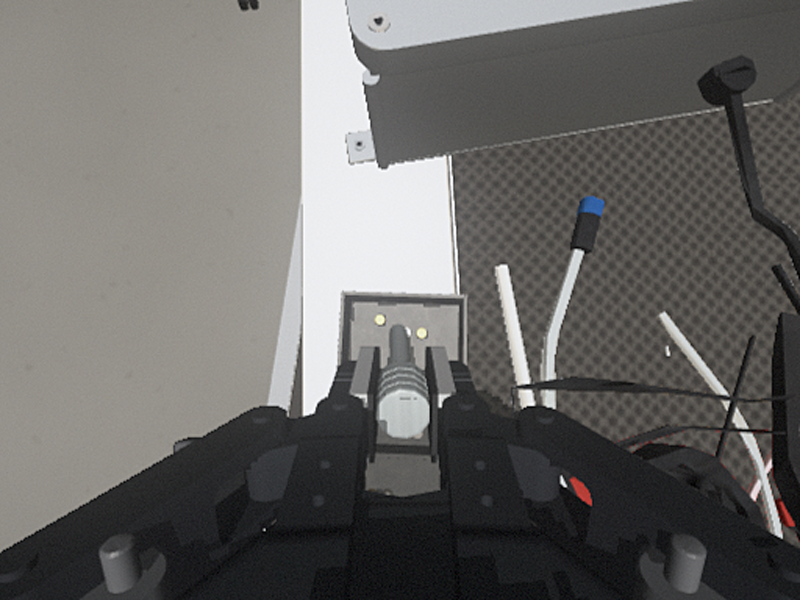

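Emit:
drive_tool:
  commands:
    - [-0.009,0.001,0.0155,0,0,0]
    - [-0.009,0.001,0.0155,0,0,0]
    - [0,0,0,0,0,0]

```text
time: 6.95
eef_pos: [0.3625, 0.3128, 0.0652]
tcp_rot: [-178.7, -24.7, 86.8]
force: [0.2, -0.3, 0.1]
opening: 0.0162
gripper_force: 48.9
```

Emit:
drive_tool:
  commands:
    - [0,0,0,0,0,0]
    - [0,0,0,0,0,0]
    - [0,0,0,0,0,0]
    - [0,0,0,0,0,0]
    - [0,0,0,0,0,0]
  gripper: 0.04

```text
time: 7.45
eef_pos: [0.3608, 0.3127, 0.0643]
tcp_rot: [-178.7, -24.7, 86.9]
force: [0.5, -0.2, -0.2]
opening: 0.0399
gripper_force: 0.0
```

Emit:
drive_tool:
  commands:
    - [0,0,-0.01,0,0,0]
    - [0,0,-0.03,0,0,0]
    - [0,0,-0.04,0,0,0]
    - [0,0,-0.04,0,0,0]
    - [0,0,0,0,0,0]

```text
time: 7.95
eef_pos: [0.3652, 0.2607, 0.174]
tcp_rot: [-179.1, -24.6, 86.6]
force: [1.1, -0.1, 0.6]
opening: 0.0398
gripper_force: 0.0
```

```bash
python3 - <<'E'
from plant import state,capture
from h import *
s=state();print({k:np.round(s[k],3).tolist() for k in("time","joint_positions","eef_pos","tcp_rot","force","opening")})
c=capture("wrist");b=capture("scene")
o=np.hstack([cv2.resize(c["image"],(500,375)),cv2.resize(b["image"][240:300,185:255],(300,375),interpolation=2)])
cv2.imwrite("pics/w6.png",o[:,:,::-1])
E
```

```text
{'time': 7.95, 'joint_positions': [47.301, -16.929, -60.238, 124.334, -43.341, 65.025, 3.549], 'eef_pos': [0.365, 0.261, 0.174], 'tcp_rot': [-179.098, -24.582, 86.612], 'force': [1.1, -0.109, 0.638], 'opening': 0.04}
```

View pics/w6.png

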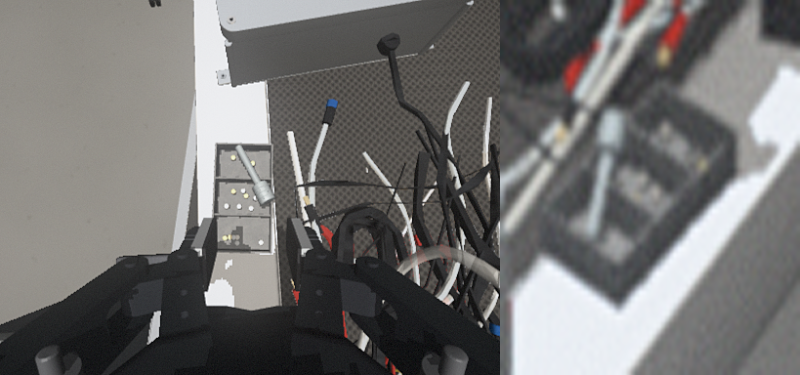

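```bash
python3 - <<'E'
from plant import state,capture
from h import *
c=capture("wrist");b=capture("scene");pickle.dump((c,b),open("v6.pkl","wb"))
k=512/500
def tri(p,q):
    Ps=[]
    for x in(c,b):
        K,R,t=cam(x);Ps.append(K@np.c_[R,t])
    X=cv2.triangulatePoints(*Ps,np.array(p,float).reshape(2,1),np.array(q,float).reshape(2,1)).ravel();return X[:3]/X[3]
h=tri((263*k,194*k),(211.1,260));t=tri((239*k,147*k),(206.5,276));print("head",h,"tip",t,np.linalg.norm(h-t))
for z in(.015,.026,.037):print(z,ray(c,(263*k,194*k),z),ray(b,(211.1,260),z))
for p in((216,144),(270,146),(271,250),(217,250),(216,180),(270,182),(270,218)):print(ray(c,(p[0]*k,p[1]*k),.026).round(4))
E
```

```text
head [0.37496755 0.30609281 0.04106937] tip [0.35105418 0.35937782 0.03041912] 0.05936808135925341
0.015 [0.37464842 0.30830354 0.015     ] [0.39769027 0.27766574 0.015     ]
0.026 [0.37433992 0.30706225 0.026     ] [0.38825934 0.28973784 0.026     ]
0.037 [0.37403142 0.30582095 0.037     ] [0.37882842 0.30180995 0.037     ]
[0.3253 0.3654 0.026 ]
[0.3849 0.3599 0.026 ]
[0.3795 0.2481 0.026 ]
[0.3232 0.2507 0.026 ]
[0.3242 0.3249 0.026 ]
[0.3826 0.3197 0.026 ]
[0.3804 0.2812 0.026 ]
```

Emit:
drive_tool:
  commands:
    - [-0.01,0.01,0,0,-6.2,0]
    - [-0.01,0.01,0,0,-6.2,0]
    - [-0.01,0.01,0,0,-6.1,0]
    - [-0.01,0.005,0,0,-6.1,0]
    - [0,0,0,0,0,0]

```text
time: 8.65
eef_pos: [0.386, 0.2292, 0.1578]
tcp_rot: [-177.7, -2.8, 87.8]
force: [-1.5, 0.1, -1.1]
opening: 0.04
gripper_force: 0.0
```

Emit:
drive_tool:
  commands:
    - [-0.04,0.002,-0.03,0,0,-4.6]
    - [-0.045,0.0,-0.03,0,0,-4.6]
    - [-0.045,-0.003,-0.03,0,0,-4.5]
    - [-0.045,-0.003,-0.02,0,0,0]
    - [-0.045,-0.003,-0.01,0,0,0]

```text
time: 9.15
eef_pos: [0.3971, 0.0297, 0.2507]
tcp_rot: [-178.3, -2.4, 98.3]
force: [1.5, -0.7, -0.2]
opening: 0.0398
gripper_force: 0.0
```

```bash
cat > g.py <<'E'
from plant import state
import numpy as np,sys
from scipy.spatial.transform import Rotation as R
s=state();print({k:np.round(s[k],3).tolist() for k in("time","joint_positions","eef_pos","tcp_rot","force","opening","gripper_force")})
M=R.from_euler("xyz",s["tcp_rot"],degrees=True)
v=[float(x) for x in sys.argv[1:]]
print("shift",M.as_matrix().T@(np.array(v[:3])-s["eef_pos"]),"turn",(M.inv()*R.from_euler("xyz",[180,0,v[3]],degrees=True)).as_rotvec(degrees=True))
E
python3 g.py .4325 -.285 .25 100.3
```

```text
{'time': 9.15, 'joint_positions': [49.342, -14.529, -46.816, 113.007, -12.774, 79.475, 14.639], 'eef_pos': [0.397, 0.03, 0.251], 'tcp_rot': [-178.346, -2.414, 98.343], 'force': [1.459, -0.667, -0.175], 'opening': 0.04, 'gripper_force': 0.0}
shift [-0.31629544 -0.01099626 -0.01228322] turn [-1.61265384 -2.44167163 -1.92152523]
```

Emit:
drive_tool:
  commands:
    - [-0.045,0.004,-0.005,-1.6,-2.4,-1.9]
    - [-0.045,0.002,-0.01,0,0,0]
    - [-0.045,-0.003,0,0,0,0]
    - [-0.045,-0.003,0,0,0,0]
    - [-0.045,-0.003,0,0,0,0]

```text
time: 9.65
eef_pos: [0.432, -0.1927, 0.2625]
tcp_rot: [-179.9, -0.1, 100.3]
force: [1.5, -0.0, 0.5]
opening: 0.0404
gripper_force: 0.0
```

Emit:
drive_tool:
  commands:
    - [-0.045,-0.003,0,0,0,0]
    - [-0.04,-0.003,0,0,0,0]
    - [0,0,0,0,0,0]
    - [0,0,0,0,0,0]

```text
time: 10.05
eef_pos: [0.4408, -0.2766, 0.2622]
tcp_rot: [-179.8, -0.2, 100.1]
force: [0.4, 0.5, -0.8]
opening: 0.04
gripper_force: 0.0
```

```bash
python3 g.py .4325 -.285 .12 100.3; python3 - <<'E'
from plant import capture
from h import *
c=capture("wrist");pickle.dump(c,open("w7.pkl","wb"))
cv2.imwrite("pics/w7.png",c["image"][:,:,::-1])
print(proj(c,(.4325,-.285,.14)))
E
```

```text
{'time': 10.05, 'joint_positions': [60.368, 4.102, -32.469, 99.22, 2.238, 77.573, 37.581], 'eef_pos': [0.441, -0.277, 0.262], 'tcp_rot': [-179.816, -0.164, 100.107], 'force': [0.378, 0.508, -0.775], 'opening': 0.04, 'gripper_force': 0.0}
shift [-0.00720815 -0.00914465  0.14221043] turn [-0.18402116 -0.1641642  -0.19319244]
[246.08437432 195.18409502]
```

View pics/w7.png

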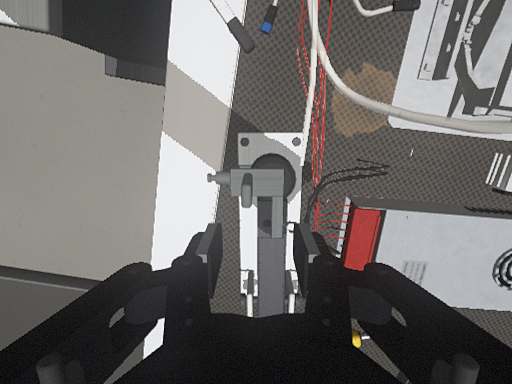

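Emit:
drive_tool:
  commands:
    - [-0.005,-0.009,0.03,0,0,0]
    - [0,0,0.04,0,0,0]
    - [0,0,0.04,0,0,0]
    - [0,0,0.03,0,0,0]
    - [0,0,0,0,0,0]

```text
time: 10.6
eef_pos: [0.4298, -0.2806, 0.1191]
tcp_rot: [-179.4, -0.3, 100.3]
force: [-0.7, 0.8, -0.0]
opening: 0.0401
gripper_force: 0.0
```

Emit:
drive_tool:
  commands:
    - [0,0,0,0,0,0]
    - [0,0,0,0,0,0]
    - [0,0,0,0,0,0]
    - [0,0,0,0,0,0]
    - [0,0,0,0,0,0]
  gripper: 0.0
  squeeze: 80

```text
time: 11.1
eef_pos: [0.4311, -0.2848, 0.1249]
tcp_rot: [-179.5, 0.1, 100.1]
force: [-7.9, 1.4, 7.5]
opening: 0.0091
gripper_force: 78.2
```

```bash
python3 g.py .4325 -.285 .12 100.3
```

```text
{'time': 11.1, 'joint_positions': [59.656, 10.534, -31.928, 109.385, 6.719, 62.124, 35.046], 'eef_pos': [0.431, -0.285, 0.125], 'tcp_rot': [-179.514, 0.112, 100.068], 'force': [-7.861, 1.383, 7.543], 'opening': 0.009, 'gripper_force': 78.16}
shift [-0.00042511  0.00140568  0.00493484] turn [-0.4863547   0.11090321 -0.23231103]
```

Emit:
drive_tool:
  commands:
    - [0,-0.005,0,0,0,0]
    - [0,-0.005,0,0,0,0]
    - [0,-0.005,0,0,0,0]
    - [0,0,0,0,0,0]
    - [0,0,0,0,0,0]

```text
time: 11.6
eef_pos: [0.4214, -0.2865, 0.1249]
tcp_rot: [179.9, 0.2, 100.2]
force: [7.8, 2.3, -0.3]
opening: 0.0088
gripper_force: 78.1
```

```bash
python3 g.py .4311 -.2848 .1249 100.1
```

```text
{'time': 11.6, 'joint_positions': [60.782, 9.211, -31.779, 110.728, 5.656, 61.301, 36.821], 'eef_pos': [0.421, -0.287, 0.125], 'tcp_rot': [179.894, 0.247, 100.189], 'force': [7.774, 2.333, -0.292], 'opening': 0.009, 'gripper_force': 78.098}
shift [-6.61182150e-06  9.81907391e-03  9.59754909e-06] turn [0.106349   0.24710335 0.08878232]
```

Emit:
drive_tool:
  commands:
    - [0,-0.004,0,0,0,0]
    - [0,-0.003,0,0,0,0]
    - [0,0,0,0,0,0]
    - [0,0,0,0,0,0]

```text
time: 12.0
eef_pos: [0.4154, -0.2876, 0.1249]
tcp_rot: [179.8, 0.3, 100.2]
force: [10.2, 1.8, -2.1]
opening: 0.0093
gripper_force: 77.9
```

```bash
python3 g.py .4311 -.2848 .1249 100.1
```

```text
{'time': 12.0, 'joint_positions': [61.31, 8.572, -31.637, 111.358, 5.215, 61.104, 37.673], 'eef_pos': [0.415, -0.288, 0.125], 'tcp_rot': [179.804, 0.271, 100.212], 'force': [10.211, 1.789, -2.11], 'opening': 0.009, 'gripper_force': 77.93}
shift [1.91280079e-05 1.59362043e-02 6.05073301e-05] turn [0.19611332 0.27075184 0.11291503]
```

Emit:
drive_tool:
  commands:
    - [-0.002,0,-0.005,0,1.6,0]
    - [-0.002,0,-0.005,0,1.6,0]
    - [-0.002,0,-0.005,0,1.6,0]
    - [0,0,0,0,0,0]

```text
time: 12.4
eef_pos: [0.4167, -0.2941, 0.14]
tcp_rot: [179.8, -4.6, 100.2]
force: [9.5, 3.2, -2.6]
opening: 0.0092
gripper_force: 78.5
```

```bash
python3 g.py .4154 -.2876 .1249 100.2
```

```text
{'time': 12.4, 'joint_positions': [62.874, 10.865, -31.008, 107.187, 2.186, 66.462, 41.401], 'eef_pos': [0.417, -0.294, 0.14], 'tcp_rot': [179.789, -4.637, 100.158], 'force': [9.516, 3.247, -2.572], 'opening': 0.009, 'gripper_force': 78.518}
shift [ 0.00538618 -0.00020501  0.01554434] turn [ 0.21241279 -4.63691482 -0.05028422]
```

Emit:
drive_tool:
  commands:
    - [-0.002,0,-0.005,0,1.6,0]
    - [-0.002,0,-0.005,0,1.6,0]
    - [-0.002,0,-0.005,0,1.6,0]
    - [-0.002,0,-0.005,0,1.6,0]
    - [0,0,0,0,0,0]

```text
time: 12.9
eef_pos: [0.4186, -0.3044, 0.1587]
tcp_rot: [179.8, -11.0, 100.2]
force: [10.3, 2.5, -2.6]
opening: 0.0089
gripper_force: 78.6
```

Emit:
drive_tool:
  commands:
    - [-0.002,0,-0.005,0,1.6,0]
    - [-0.002,0,-0.005,0,1.6,0]
    - [-0.002,0,-0.005,0,1.6,0]
    - [0,0,0,0,0,0]
    - [0,0,0,0,0,0]

```text
time: 13.4
eef_pos: [0.4202, -0.3132, 0.1717]
tcp_rot: [179.8, -15.7, 100.2]
force: [10.0, 2.7, -1.2]
opening: 0.0088
gripper_force: 78.7
```

```bash
python3 g.py .4154 -.2876 .1249 100.2; python3 - <<'E'
from plant import state
import numpy as np
s=state();d=np.array(s["eef_pos"])-[.4154,-.2876,.1249];a=np.radians(10.2)
print("rig dx,dy,dz",d[0]*np.cos(a)+d[1]*np.sin(a),-d[0]*np.sin(a)+d[1]*np.cos(a),d[2])
E
```

```text
{'time': 13.4, 'joint_positions': [65.449, 17.617, -29.797, 97.063, -2.383, 78.852, 46.843], 'eef_pos': [0.42, -0.313, 0.172], 'tcp_rot': [179.783, -15.744, 100.216], 'force': [9.981, 2.706, -1.19], 'opening': 0.009, 'gripper_force': 78.691}
shift [ 0.01240441 -0.00040397  0.05210928] turn [ 2.13736790e-01 -1.57441621e+01 -1.41453012e-02]
rig dx,dy,dz 0.00021355163972668675 -0.026078733022587154 0.046789563231998524
```

```bash
python3 - <<'E'
from plant import capture,state
from h import *
b0=pickle.load(open("v6.pkl","rb"))[1]["image"].astype(float);b=capture("scene")["image"].astype(float)
r=np.s_[240:300,185:255];print("tray diff",np.abs(b[r]-b0[r]).mean())
a0=pickle.load(open("side.pkl","rb"))["image"];a=capture("side")["image"].astype(float)
r=np.s_[235:380,215:325];d=np.abs(a[r]-a0[r]).mean(2)>40;print("rig change px",d.sum(),np.argwhere(d).mean(0))
s=state();print(s["time"],s["force"],s["eef_pos"])
E
```

```text
tray diff 13.371031746031745
rig change px 3239 [59.7878975  34.91664094]
13.5 [10.95197221  1.99359542 -2.27101171] [ 0.42017557 -0.31321329  0.17164167]
```

```bash
python3 - <<'E'
from plant import capture
from h import *
b0=pickle.load(open("v6.pkl","rb"))[1]["image"];b=capture("scene")["image"]
for i in(b0,b):print(cv2.cvtColor(i,cv2.COLOR_RGB2GRAY)[254:284:2,196:226:2]);
E
```

```text
[[ 82  89  84 137 202 181 198 112  54  73  62  62  88  81  90]
 [ 74  73  69  86 142 189 113  71  66  58  69  97  77  67  78]
 [ 90 107  66 115 184  91  90 182 162 110  82  70  70  68  71]
 [145 198 125 165 128  75 153 203 177 103 100  86  73 115 128]
 [186 169 185 122  89  98 159 181 150  86  80  88 123 117 115]
 [104 191 134  86  90 100 113 132  98  78  77  78  78  93 121]
 [190 102  86  99 112  91 171 166  88 101  85  78  72  78  81]
 [133  90 110  93  70  79 179 126 122 150 150 158  79  80  78]
 [100 107  92  78  70 101 183  98 101 150 149 124 157 125  85]
 [ 96  78  76  76  69 144 170  79  73  85 121 143 140 137 133]
 [ 94  93  83  99 135 185 135  74  74  82  83  86 118 124  79]
 [ 79  85  99 136 155 185 112 106 101  77  83  96  92  78  66]
 [ 79  79  83  90 103 117 106 147 158 138 108  95  75  71  68]
 [ 97  76  78  85  80  90 111 144 157 128  88  79  72  79 171]
 [235 182 106  76  79  79  82  90  95  77  76  72 103 201 240]]
[[ 76  81  76 120 191 171 186 108  62  74  88  88 100  81  87]
 [ 67  65  64  85 127 178 108  68  77  83  89  98  73  66  75]
 [ 82 100  64 109 173  89  87 170 152 108  81  70  68  63  69]
 [137 185 114 154 114  68 141 189 163 102  98  82  71 108 123]
 [173 159 173 117  79  87 146 170 148  87  72  81 118 115 115]
 [ 98 179 127  84  86  92 106 125  92  69  70  75  75  90 117]
 [173  98  86  97 107  84 157 157  84  93  75  74  74  78  70]
 [123  89 105  91  66  76 170 116 111 135 142 145  80  72  67]
 [ 93 102  79  77  64  94 169  91  95 140 145 118 145 116  78]
 [ 94  75  75  69  69 137 155  71  72  82 109 132 128 131 127]
 [ 89  88  74  90 127 174 126  64  73  78  79  82 107 120  78]
 [ 75  84  94 127 147 174 103 101  92  70  72  92  85  72  70]
 [ 72  81  77  83  92 110 100 140 146 125  98  91  69  71  69]
 [ 93  71  74  75  80  83 101 138 146 123  85  73  73  72 158]
 [222 166  99  78  71  81  83  76  91  75  76  70  95 189 231]]
```

The pin has not moved in the tray; only the light changed. The latch is held open and the tongue is up by about 5 cm, so I'm handing the job in.

```bash
python3 -c "
from plant import sign_off
print(sign_off())"
```

```text
the job is handed in; nothing more can be done
None
```

I handed the job in at about 13.5 s: the pin is in the parts tray, propped across a divider with its head near one side wall, the latch is held about 16 mm open, and the arm still holds the coupler about 5 cm above the ball, judged from the arm's measured pose because my picture allowance was used up.

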